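Feel out the slack in a bonsai turntable's lever and park the lever mid-slack

TASK

Check the free play between the red-knobbed lever and the bonsai turntable: rock the lever gently counter-clockwise (seen from above) until the slack is taken up and it leans on the turntable with about 5 N, hold that for half a second, then do the same clockwise, never so hard (over 15 N) that the brake could slip. Then leave the lever in the middle of the free play you felt, let go of it, and leave the potted tree and everything else on the table undisturbed.

Things in the scene. Friction and masses are not known exactly. Their poses are not given: they have to be found in the camera images.
- stand: Green round cast base of the bonsai turntable, 200 mm across, fixed to the table, placed and yawed anew each time. Origin: centre of its underside, on the vertical axis about which turntable and lever turn. On it sits the round wooden turntable, 220 mm across, top 60 mm above the table, with the pot. The coupling to the lever is hidden in its closed hub.
- turntable (a joint): Twist of the wooden turntable (rad) about the vertical axis, counter-clockwise from above positive, 0 at rest. Its brake holds it elastically: once the slack is taken up, a sideways push at the lever knob twists it 1.7 mrad per N (the knob yields about 0.33 mm per N) and it springs back when let go. A hand clamped on the post also twists it by its torque. Beyond 35 mrad the brake slips.
- lever: Flat steel lever, 26 mm wide, top 44 mm above the table; origin on the stand's axis at table height, points along its own -x, swings about the axis. In its slack it moves freely (0.4 N at the knob), stays where left; at either end it pushes the turntable. Each end is 8 to 18 mm of knob travel from the middle, equal both ways; width and middle differ each time, cannot be seen, only felt.
- lever_knob (a point): Centre of the top face of the upright red grip post on the lever: 24 mm in diameter, from 44 to 96 mm above the table, 200 mm from the stand's vertical axis. It can be gripped across its sides from above. At the start it stands free somewhere inside the slack, not in its middle.
- pot: Brown clay training pot with a small tree, 144 mm across the rim, 70 mm high, standing loose on the turntable; the tree reaches 190 mm above the pot's foot. Origin: centre of its underside. Leave it alone.
- pliers: Lies on the table, to be left alone: aluminium jin pliers, about 160 mm long, 13 mm high. Origin near the pivot, underside.
- rake: Lies on the table, to be left alone: yellow plastic hand rake, about 205 mm long, 16 mm high. Origin about the middle of its length, underside.
- cloche: Lies on the table, to be left alone: glass cloche, 150 mm across, 178 mm high with its knob. Origin: centre of its underside.
- spool: Lies on the table, to be left alone: copper-coloured ring of training wire, 76 mm across, 30 mm high. Origin: centre of its underside.
- small_pot: Lies on the table, to be left alone: small blue pot with two black side handles, 76 mm across (about 125 mm over the handles), 55 mm high. Origin: centre of its underside.

How it is judged:
By the outcome, as a careful person would: the job done as asked, in the order asked, and still so for the second after the job is handed in, with the robot touching nothing.
It also fails if it takes over 42 s, if anything falls off the work surface, if the arm or the gripper's body presses on something with over 40 N, if the wrist force passes 120 N, or if a joint passes its speed limit or range.

ROBOT

A 7-joint arm with a two-finger parallel gripper is mounted at the origin on the work surface. World frame = base frame: x ahead of the robot, y to its left, z up, the work surface at z = 0. Lengths are in m, angles in rad, forces in N, time in s.
With the tool pointing down it reaches from about 0.425 to 0.825 m from the base axis. Payload 3.6 kg.
Tool frame: the origin (TCP) lies where the fingers leave the gripper's body, on its centre line; the fingertips stand 73 mm ahead of it and the grasp point (between the pads) lies 54 mm ahead of it; x points along the fingers, y is the direction in which the jaws open and shut, and the axes are right-handed (so a half turn about x gives the same grasp; the last joint's range is limited). The gripper opens to 85 mm and grips with 20 to 120 N. Pads are 22 mm wide; open, the fingers measure 114 mm over their backs; the gripper's body (76 mm by 85 mm) begins 54 mm behind the grasp point. The pads swing forward as they close: fully open they stand 13 mm farther back than shut.
Start: joints at [-0.026, 0.615, -0.013, 1.423, 0.008, 1.103, -0.04], TCP at [0.65, 0, 0.304] pointing down, gripper open.
Joint ranges: [-3.12, 3.12], [-0.3, 2.06], [-1.34, 1.32], [0.26, 2.42], [-1.36, 4.5], [0.01, 1.98], [-2.84, 2.84]. Speed limits (rad/s): [2.79, 2.79, 3.14, 3.14, 3.14, 3.14, 3.14].

INTERFACE

Orientations are given as a unit quaternion [x, y, z, w].
In Python, from station import arm, snapshot, camera_info, ticket gives the robot as it stands. Calls block until the motion is done:
- arm.movep(position, orientation): joint-space move of the TCP to a pose.
- arm.line_to(position, velocity=0.15, ori=None): straight line of the TCP; ori=None keeps the orientation; velocity is the mean speed in m/s.
- arm.move_j(angles): joint-space move.
- arm.move_gripper(opening, effort=None): opening from 0.0 (shut) to 1.0 (fully open); effort is the grip in N (None keeps the last); returns when the fingers have stopped.
- arm.pause(seconds).
- arm.ik(position, orientation): joint angles nearest the present ones, or None.
- snapshot(name): name is "scene" or "side" or "wrist"; returns the picture (480x640x3 uint8, blue, green, red); there is no depth.
- camera_info(name): a dict with "fx", "fy", "cx", "cy" (pixels), "dist_coeffs" ([k1, k2, p1, p2, k3] as OpenCV has them; the pictures are not rectified), "R" (3x3) and "t" (3): a world point X has camera coordinates R X + t; the wrist camera has in their place "T_tool_cam" (4x4, takes a point from camera to tool coordinates, whose origin is the TCP and whose axes are the tool frame's). Camera axes: x right, y down, z forward; pixel columns grow to the right and rows downward; lengths in m; the calibration is good to about 2 mm. A picture is of the moment at which its call begins: read the wrist's pose just before it. camera_info takes no time and is no camera call.
A pose or a line that the arm cannot do raises arm.MotionError and nothing moves.
- ticket.finish_job(): hands the job in, once; it reports no verdict.
Readings, each from a call of its own:
- arm.read_time(): time.
- arm.read_joint_positions(): joint angles.
- arm.read_dq(): joint speeds.
- arm.read_effort(): joint torques, N m.
- arm.read_tool_pos(): TCP position.
- arm.read_eef_rot(): TCP orientation.
- arm.read_ft_force(): force on the tool from outside, world axes, zero at the start.
- arm.read_wrist_torque(): the same for the moment, N m.
- arm.read_opening(): opening from 0.0 (shut) to 1.0 (fully open).
Only numpy, scipy, OpenCV 4.12 (cv2) and the standard library are available. Lean on these libraries where they do the work, as an engineer would, in place of code of your own. Each camera call takes 0.05 s, during which the arm holds its last target.

## Working session

There is one attempt and no reset: what is moved stays moved. The work goes in short steps, each a Python script; the robot and the scene stay as the last script left them, time stands still between calls to the robot, and variables do not carry over. Pictures are saved under pics/ and viewed, and the job is handed in when it is done.

```bash
ls; mkdir -p pics; python3 - <<'E'
from station import arm, snapshot, camera_info
import cv2
for n in("scene","side","wrist"):
    cv2.imwrite(f"pics/{n}0.png",snapshot(n))
    print(n,camera_info(n))
print(arm.read_time(),arm.read_tool_pos(),arm.read_eef_rot(),arm.read_ft_force())
E
```

```text
pics
scene {'fx': 500.5115486843201, 'fy': 500.5115486843201, 'cx': 307.9942767863686, 'cy': 240.4909155742592, 'dist_coeffs': array([-0.14311903,  0.        ,  0.        ,  0.        ,  0.        ]), 'R': array([[-0.36913842,  0.92934421, -0.00749433],
       [ 0.73653169,  0.28761577, -0.61220768],
       [-0.56679618, -0.23150919, -0.79066149]]), 't': array([ 0.22422126, -0.36252051,  1.4555884 ])}
side {'fx': 567.469555716333, 'fy': 567.469555716333, 'cx': 319.33967327994145, 'cy': 244.38195354591468, 'dist_coeffs': array([-0.14934955,  0.        ,  0.        ,  0.        ,  0.        ]), 'R': array([[-0.79251683, -0.60962934,  0.01640582],
       [-0.34779186,  0.4297035 , -0.8333041 ],
       [ 0.50095699, -0.66611333, -0.55257138]]), 't': array([0.45050836, 0.29995742, 1.07963784])}
wrist {'fx': 422.8319631762755, 'fy': 422.8319631762755, 'cx': 317.4057347123578, 'cy': 243.60488203296404, 'dist_coeffs': array([0.00711169, 0.        , 0.        , 0.        , 0.        ]), 'T_tool_cam': array([[ 8.05990088e-04, -2.63902781e-01,  9.64548948e-01,
        -6.94781666e-02],
       [ 9.99999277e-01,  1.07306316e-03, -5.42020344e-04,
        -1.17384920e-04],
       [-8.91981268e-04,  9.64548687e-01,  2.63903456e-01,
        -6.79106050e-02],
       [ 0.00000000e+00,  0.00000000e+00,  0.00000000e+00,
         1.00000000e+00]])}
0.15 [ 6.49558166e-01 -9.46723798e-06  3.02978562e-01] [ 0.49947812  0.50050914 -0.50050349  0.49950822] [-0.15045375 -0.08676515  0.2652525 ]
```

View pics/scene0.png

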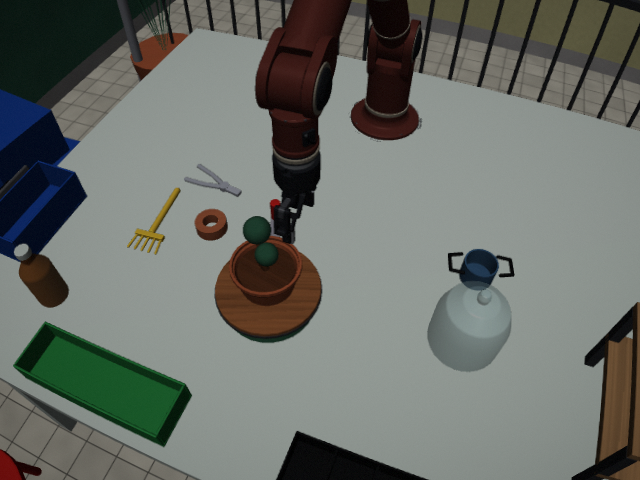

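View pics/side0.png

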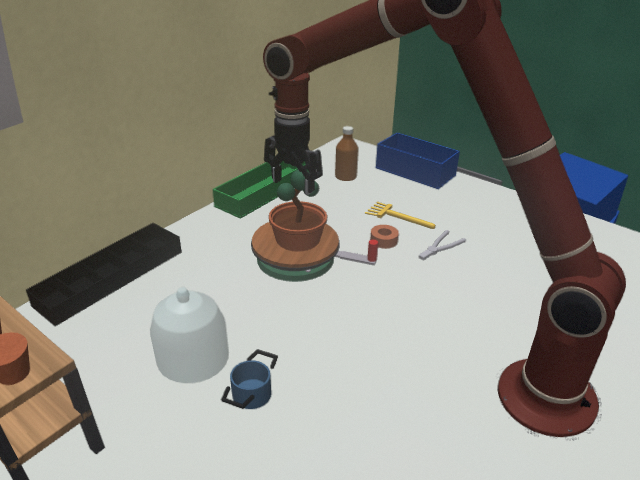

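View pics/wrist0.png

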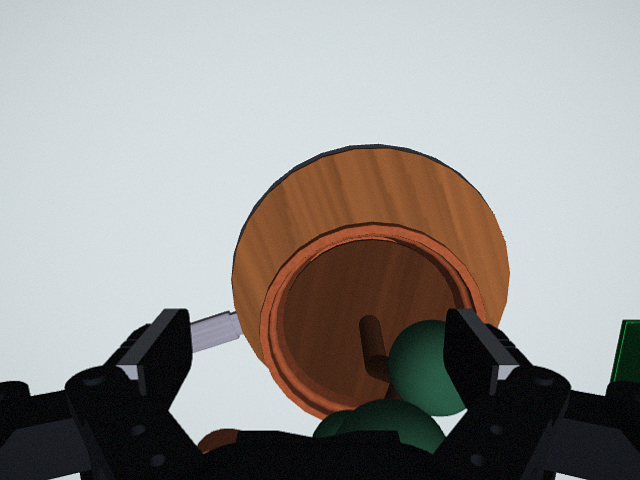

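Scene: turntable about (268,290), the knob near (275,207) partly hidden by the gripper. Side: red knob at (373,249), lever running left to the turntable at (296,245). Spool at (385,235) is near the knob. Wrist: turntable fully visible, foliage close to the fingers.

```bash
cat > h.py <<'E'
from station import arm, snapshot, camera_info, ticket
import cv2, numpy as np
from scipy.spatial.transform import Rotation as Ro
from scipy.optimize import least_squares
def cam(n,pose=None):
    c=camera_info(n); K=np.array([[c['fx'],0,c['cx']],[0,c['fy'],c['cy']],[0,0,1]])
    if n=='wrist':
        p,q=pose; T=np.eye(4); T[:3,:3]=Ro.from_quat(q).as_matrix(); T[:3,3]=p
        W=T@c['T_tool_cam']; return K,c['dist_coeffs'],W[:3,:3].T,-W[:3,:3].T@W[:3,3]
    return K,c['dist_coeffs'],np.array(c['R']),np.array(c['t'])
def rays(n,uv,pose=None):
    K,d,R,t=cam(n,pose)
    u=cv2.undistortPoints(np.array(uv,float).reshape(-1,1,2),K,d)[:,0]
    return -R.T@t,np.c_[u,np.ones(len(u))]@R
def onz(n,uv,z,pose=None):
    o,D=rays(n,uv,pose); return (o+D*((z-o[2])/D[:,2])[:,None])[:,:2]
def circ(P,r=None,f=0.003):
    c0=np.r_[P.mean(0),r or .1]
    g=lambda p:np.hypot(*(P-p[:2]).T)-(r or p[2])
    s=least_squares(g,c0[:2] if r else c0,loss='soft_l1',f_scale=f); return s.x,np.sqrt(np.mean(s.fun**2))
def two(n1,u1,n2,u2):
    o1,d1=rays(n1,[u1]);o2,d2=rays(n2,[u2]);d1=d1[0];d2=d2[0]
    s=np.linalg.lstsq(np.c_[d1,-d2],o2-o1,rcond=None)[0]
    a=o1+s[0]*d1;b=o2+s[1]*d2; return (a+b)/2,np.linalg.norm(a-b)
def big(m):
    n,l,s,c=cv2.connectedComponentsWithStats(m.astype(np.uint8)); i=1+np.argmax(s[1:,4]); return l==i,c[i],s[i]
E
python3 - <<'E'
from h import *
pose=(arm.read_tool_pos(),arm.read_eef_rot())
for n in("scene","side","wrist"):
    im=cv2.imread(f"pics/{n}0.png"); hsv=cv2.cvtColor(im,cv2.COLOR_BGR2HSV); H,S,V=cv2.split(hsv)
    red=((H<4)|(H>176))&(S>190)&(V>90)
    if red.any():
        k,l,s,c=cv2.connectedComponentsWithStats(red.astype(np.uint8))
        for i in range(1,k):
            if s[i,4]>20: print(n,'red',s[i],c[i])
    wood=(H>=3)&(H<20)&(S>100)&(V>40)
    m,c,s=big(wood); print(n,'wood',s,c)
    cs,_=cv2.findContours(m.astype(np.uint8),cv2.RETR_EXTERNAL,cv2.CHAIN_APPROX_NONE)
    P=cv2.convexHull(max(cs,key=len))[:,0]
    X=onz(n,P,.06,pose)
    print(circ(X,.11,.001),circ(X,None,.001))
E
```

```text
scene red [271 200   9   7  44] [274.38636364 202.47727273]
scene red [  0 451  21  29 404] [  7.58663366 468.27227723]
scene wood [ 215  236  106  101 7172] [267.39863358 290.12506972]
(array([ 0.69346423, -0.05527514]), np.float64(0.00887506714524115)) (array([ 0.69273116, -0.05597215,  0.11089118]), np.float64(0.008172449672341493))
side wood [   0  297   80  167 8075] [ 30.2152322  385.50959752]
(array([0.72432149, 0.6562365 ]), np.float64(0.08921121934288208)) (array([0.866126  , 0.72145402, 0.25565448]), np.float64(0.037179481804368954))
wrist wood [  232   148   278   273 49755] [360.65275852 267.97228419]
(array([ 0.68940468, -0.05599418]), np.float64(0.0037259753083280465)) (array([ 0.68960897, -0.05545043,  0.10949536]), np.float64(0.003906605145251794))
```

```bash
python3 - <<'E'
import cv2
a=cv2.imread('pics/side0.png')[170:300,230:430]; cv2.imwrite('pics/side0z.png',cv2.resize(a,None,fx=4,fy=4))
a=cv2.imread('pics/scene0.png')[180:340,190:340]; cv2.imwrite('pics/scene0z.png',cv2.resize(a,None,fx=3.7,fy=3.7))
E
```

```text
(no output)
```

View pics/side0z.png

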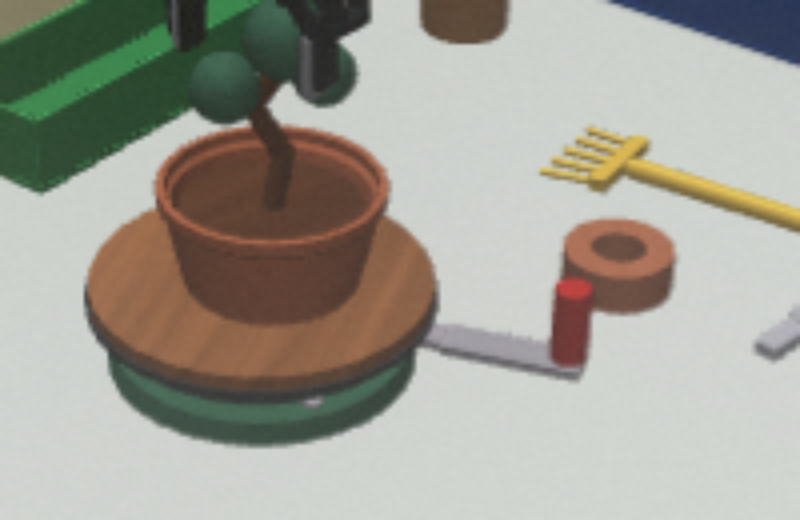

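View pics/scene0z.png

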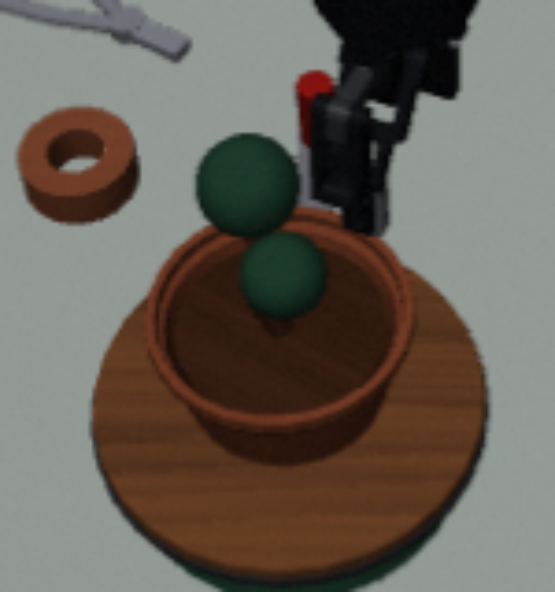

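```bash
python3 - <<'E'
from h import *
print(two('side',(373.2,242.7),'scene',(275.1,201.6)), onz('side',[(373.2,242.7)],.096), onz('scene',[(275.1,201.6)],.096))
# lower edge only, ring circle fit
for n,cut in(("scene",255),("side",240)):
    im=cv2.imread(f"pics/{n}0.png"); H,S,V=cv2.split(cv2.cvtColor(im,cv2.COLOR_BGR2HSV))
    wood=((H>=3)&(H<20)&(S>100)&(V>60)); wood[:, :200]=0; wood[:,360:]=0
    if n=="side": wood[:,345:]=0;wood[:,:240]=0
    m,c,s=big(wood); print(s)
    cs,_=cv2.findContours(m.astype(np.uint8),cv2.RETR_EXTERNAL,cv2.CHAIN_APPROX_NONE)
    P=max(cs,key=len)[:,0]; h=cv2.convexHull(P)[:,0]; h=h[h[:,1]>cut]
    X=onz(n,h,.06); print(n,circ(X,.11,.001),circ(X,None,.001))
arm.line_to([0.63,0,0.40],velocity=.25)
p=arm.read_tool_pos();print(p,arm.read_time())
E
```

```text
(array([ 0.49993379, -0.12121419,  0.09429504]), np.float64(0.0016327077204814685)) [[ 0.49854025 -0.11773905]] [[ 0.50059046 -0.12126519]]
[ 215  236  106   99 4984]
scene (array([ 0.69202512, -0.05609596]), np.float64(0.0009881384762052549)) (array([ 0.69283045, -0.05540153,  0.10889621]), np.float64(0.00030499202624363267))
[ 252  202   86   64 3892]
side (array([ 0.68997735, -0.05504297]), np.float64(0.0023140483994056054)) (array([ 0.68627359, -0.04992044,  0.10636394]), np.float64(0.0013565094306779392))
[ 6.29763430e-01 -2.58793803e-05  4.00502056e-01] 0.6917
```

```bash
cat >> h.py <<'E'
AX=np.array([.690,-.0555])
def quat(phi,flip=False):
    # phi: angle of lever knob direction from axis; tool x down, y tangential
    t=np.array([-np.sin(phi),np.cos(phi),0]); 
    if flip: t=-t
    x=np.array([0,0,-1.]); return Ro.from_matrix(np.c_[x,t,np.cross(x,t)]).as_quat()
E
python3 - <<'E'
from h import *
print(Ro.from_quat(arm.read_eef_rot()).as_matrix().round(3))
k=np.array([.500,-.1205]); phi=np.arctan2(*(k-AX)[::-1]); print(phi,np.linalg.norm(k-AX))
for f in(0,1):
    print(f,arm.ik([*k,.30],quat(phi,f)),arm.ik([*k,.132],quat(phi,f)))
print(onz('scene',[(211,222)],.03))
for n in("scene","side"): cv2.imwrite(f"pics/{n}1.png",snapshot(n))
a=cv2.imread('pics/side1.png')[170:300,230:430]; b=cv2.imread('pics/scene1.png')[170:300,190:390]
cv2.imwrite('pics/z1.png',np.vstack([cv2.resize(a,None,fx=2.3,fy=2.3,interpolation=2),cv2.resize(b,None,fx=2.3,fy=2.3,interpolation=2)]))
E
```

```text
[[ 0.001  1.     0.   ]
 [ 0.     0.    -1.   ]
 [-1.     0.001 -0.   ]]
-2.8119682461690503 0.20081085628023196
0 [-0.0034679   0.41914472  0.28339401  1.82371963 -0.14367415  0.91865652
 -0.89706414] [ 0.06772002  0.66334027  0.19153844  1.98986602 -0.24254273  0.50987612
 -0.80915276]
1 [ 0.5049541   0.44074499 -0.44976064  1.80818616  0.2309569   0.9445528
  1.85673796] [ 0.42888429  0.67998228 -0.35733025  1.97846606  0.42939667  0.55656253
  1.67595473]
[[ 0.56116592 -0.26454254]]
```

View pics/z1.png

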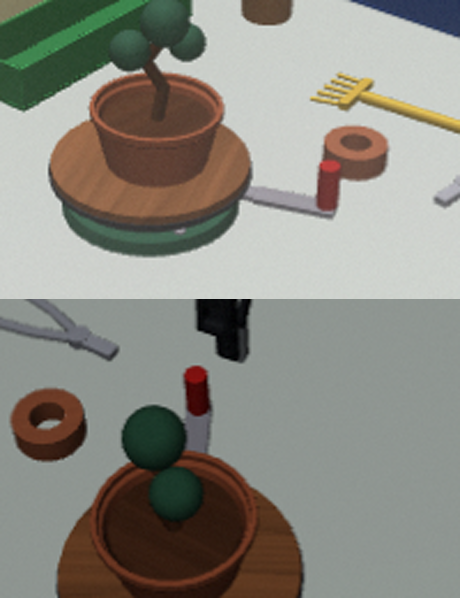

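Both views now show the knob free: side (373,243) and scene (275,202). The triangulated knob is 201 mm from the axis, against 200 mm given. I'll approach with the wrist camera facing outward, away from the tree.

```bash
python3 - <<'E'
from h import *
k=np.array([.500,-.1205]); phi=np.arctan2(*(k-AX)[::-1])
arm.movep([*k,.33],quat(phi,1))
arm.line_to([*k,.24],velocity=.2)
pose=(arm.read_tool_pos(),arm.read_eef_rot()); print(pose,arm.read_time())
im=snapshot('wrist'); cv2.imwrite('pics/w2.png',im)
H,S,V=cv2.split(cv2.cvtColor(im,cv2.COLOR_BGR2HSV))
red=((H<4)|(H>176))&(S>190)&(V>60); m,c,s=big(red); print(s,c,onz('wrist',[c],.096,pose))
E
```

```text
(array([ 0.5007825 , -0.12026137,  0.24056413]), array([-0.11619011,  0.69705214,  0.11609339,  0.69795451])) 3.075
[ 292  237   43   41 1304] [313.24003067 256.90337423] [[ 0.50052355 -0.12141542]]
```

View pics/w2.png

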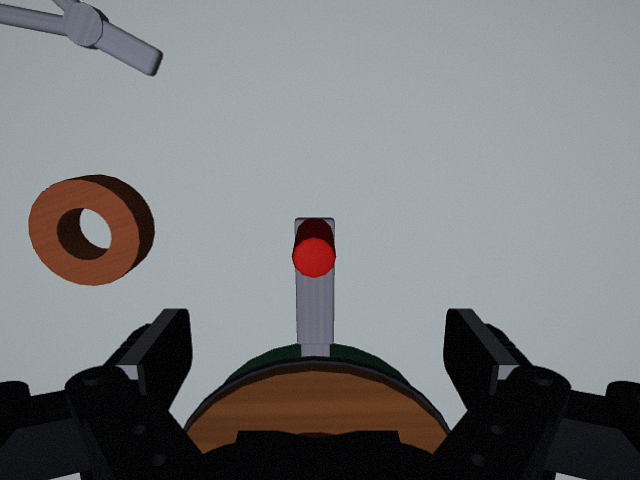

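Wrist view: knob top at (313,256), lever along image vertical (hand aligned), spool at (91,230) well clear. The knob is at (0.5005,-0.1213), 200.6 mm from the axis, and all views agree. Next: descend, take the force bias and grip lightly.

```bash
python3 - <<'E'
from h import *
k=np.array([.5005,-.1212]); phi=np.arctan2(*(k-AX)[::-1])
arm.line_to([*k,.132],velocity=.15,ori=quat(phi,1))
arm.pause(.2)
F=[];M=[]
for i in range(8):
    F.append(arm.read_ft_force());M.append(arm.read_wrist_torque());arm.pause(.02)
F=np.array(F);M=np.array(M);print('bias',F.mean(0),F.std(0),M.mean(0),M.std(0))
np.savez('bias.npz',F=F.mean(0),M=M.mean(0))
p0=arm.read_tool_pos()
arm.move_gripper(0.0,effort=20)
print(arm.read_opening(),arm.read_opening()*85,p0,arm.read_tool_pos(),arm.read_time())
for i in range(3):
    print(arm.read_ft_force()-F.mean(0),arm.read_wrist_torque()-M.mean(0));arm.pause(.02)
E
```

```text
bias [-0.08332815  0.10917637  0.25141018] [0.29274182 0.56249037 0.63637532] [0.00262197 0.00449989 0.00692231] [0.0221287  0.02487506 0.01211517]
0.2704634088247134 22.989389750100642 [ 0.50071516 -0.12130573  0.13251551] [ 0.5004718  -0.12128067  0.13200153] 4.9083
[-0.4319865  -0.10660777  0.64946495] [-0.05892173 -0.01970958 -0.0317417 ]
[-0.85872787 -0.07173275  0.75160764] [-0.09194344  0.00272759  0.0460771 ]
[ 0.26675283 -0.35895662  0.39602728] [0.02028365 0.017037   0.05363166]
```

```bash
cat >> h.py <<'E'
R=.2006; Z=.132
def go(th,v=.03):
    arm.line_to([*(AX+R*np.array([np.cos(th),np.sin(th)])),Z],velocity=v,ori=quat(th,1))
def meas(n=6):
    b=np.load('bias.npz'); f=[];m=[]
    for i in range(n):
        f.append(arm.read_ft_force());m.append(arm.read_wrist_torque());arm.pause(.01)
    p=arm.read_tool_pos(); r=p[:2]-AX
    f=np.mean(f,0)-b['F'];m=np.mean(m,0)-b['M']
    ft=-(r[0]*f[1]-r[1]*f[0])/.2; mz=-m[2]/.2
    return np.arctan2(r[1],r[0]),ft,mz,f
def rock(sgn,th,target=5.2,maxtravel=.2,log=[]):
    th0=th; step=1.5e-3/.2
    while abs(th-th0)<maxtravel:
        th+=sgn*step; go(th)
        a,ft,mz,f=meas(); F=sgn*(ft+mz)
        log.append((a,ft+mz))
        print(f"{arm.read_time():.2f} cmd {th*200:.2f} act {a*200:.2f} mm ft {ft:.2f} mz {mz:.2f} rad {f@np.array([np.cos(a),np.sin(a),0]):.2f} fz {f[2]:.2f}")
        if F>1.5:
            a,ft,mz,f=meas(12); F=sgn*(ft+mz); print('  re',F)
            if F>1.5: step=np.clip((target-F)*.33e-3*.8,.2e-3,1e-3)/.2
            if F>target-.4: break
    return th,log
E
python3 - <<'E'
from h import *
a=meas(); print(a,arm.read_time())
th,log=rock(+1,a[0],maxtravel=4.5e-3/.2)
E
```

```text
(np.float64(-2.8076771523609008), np.float64(-0.3074221965928559), np.float64(-0.050830432066294985), array([-0.27307918, -0.41912462, -0.32173743])) 5.0083
5.31 cmd -560.04 act -559.92 mm ft -0.29 mz 0.06 rad 0.09 fz 0.03
5.61 cmd -558.54 act -558.42 mm ft -0.10 mz -0.03 rad 0.12 fz 0.50
5.91 cmd -557.04 act -556.94 mm ft -0.31 mz 0.12 rad 0.35 fz 0.18
6.21 cmd -555.54 act -555.43 mm ft 0.03 mz 0.02 rad 0.64 fz 0.05
```

```bash
python3 - <<'E'
from h import *
th=meas(1)[0]
th,log=rock(+1,th-.0005)
for i in range(3):
    arm.pause(.15); print(meas(6)[:3])
np.savez('ccw.npz',th=th,log=log); print(arm.read_time())
E
```

```text
6.52 cmd -554.03 act -553.92 mm ft -0.38 mz 0.02 rad 0.84 fz 0.02
6.82 cmd -552.53 act -552.41 mm ft -0.58 mz 0.12 rad 0.35 fz 0.47
7.12 cmd -551.03 act -550.91 mm ft 0.15 mz -0.03 rad 0.68 fz 0.44
7.42 cmd -549.53 act -549.44 mm ft -0.38 mz 0.09 rad 0.49 fz 0.32
7.72 cmd -548.03 act -547.92 mm ft -0.24 mz 0.15 rad 0.72 fz 0.19
8.02 cmd -546.53 act -546.41 mm ft -0.65 mz -0.01 rad 0.55 fz 0.28
8.32 cmd -545.03 act -544.89 mm ft -0.03 mz 0.02 rad 1.05 fz 0.09
8.62 cmd -543.53 act -543.41 mm ft -0.27 mz 0.04 rad 1.54 fz 0.79
8.92 cmd -542.03 act -541.94 mm ft -0.27 mz 0.03 rad 1.49 fz 0.70
9.22 cmd -540.53 act -540.78 mm ft 1.00 mz 0.52 rad 1.39 fz 0.64
  re 1.261872622085389
9.62 cmd -539.03 act -539.54 mm ft 2.39 mz 0.69 rad 1.42 fz 1.07
  re 3.238270219054005
10.02 cmd -538.51 act -538.95 mm ft 3.78 mz 0.56 rad 1.84 fz 1.13
  re 4.242837363086954
10.42 cmd -538.26 act -538.56 mm ft 4.09 mz 0.61 rad 1.96 fz 0.64
  re 4.778065586292647
10.82 cmd -538.06 act -538.33 mm ft 4.67 mz 0.52 rad 2.21 fz 1.07
  re 5.085098539762166
(np.float64(-2.69168086909934), np.float64(4.500491621216047), np.float64(0.5767099253468478))
(np.float64(-2.6915974056257563), np.float64(4.745450725392615), np.float64(0.5737346759622197))
(np.float64(-2.691688446627481), np.float64(4.503502400986421), np.float64(0.4758814675745211))
11.5167
```

```bash
python3 - <<'E'
from h import *
go(-.5425/.2,.02); print(meas(12))
go(-.5600/.2,.04); print(meas(12),arm.read_time())
th,log=rock(-1,-.5600/.2)
for i in range(3):
    arm.pause(.15); print(meas(6)[:3])
np.savez('cw.npz',th=th,log=log); print(arm.read_time())
E
```

```text
(np.float64(-2.7089515090632634), np.float64(0.9429976762809567), np.float64(-0.4818470843842255), array([-2.77016142, -0.24388142,  0.56124806]))
(np.float64(-2.7988421195799384), np.float64(0.7372310574674773), np.float64(-0.20124413250888598), array([-2.54448781, -0.12734572,  0.73763545])) 12.6833
12.98 cmd -561.50 act -561.39 mm ft 0.15 mz -0.14 rad 2.26 fz 1.02
13.28 cmd -563.00 act -563.04 mm ft -0.38 mz -0.04 rad 2.39 fz 0.57
13.58 cmd -564.50 act -564.60 mm ft -0.34 mz 0.02 rad 2.50 fz 0.68
13.88 cmd -566.00 act -566.12 mm ft -0.46 mz 0.12 rad 2.17 fz 0.98
14.18 cmd -567.50 act -567.65 mm ft 0.32 mz 0.23 rad 2.10 fz 0.77
14.48 cmd -569.00 act -569.10 mm ft -0.18 mz 0.12 rad 1.70 fz 0.61
14.78 cmd -570.50 act -570.61 mm ft 0.21 mz 0.22 rad 1.53 fz 0.53
15.08 cmd -572.00 act -571.81 mm ft -1.13 mz -0.14 rad 1.26 fz 0.24
15.38 cmd -573.50 act -573.03 mm ft -2.53 mz -0.41 rad 1.56 fz -0.07
  re 2.839052069829648
15.78 cmd -574.12 act -573.70 mm ft -3.18 mz -0.37 rad 1.54 fz 0.55
  re 4.124383755688235
16.18 cmd -574.41 act -574.09 mm ft -4.34 mz -0.37 rad 1.03 fz 0.38
  re 4.750808999712617
16.58 cmd -574.61 act -574.39 mm ft -4.70 mz -0.29 rad 1.33 fz 0.13
  re 5.158259392615892
(np.float64(-2.872365624048604), np.float64(-4.823164230874008), np.float64(-0.0930025582262343))
(np.float64(-2.8726242317799526), np.float64(-4.969741802488235), np.float64(-0.24635119232279737))
(np.float64(-2.872447722082267), np.float64(-5.030848368829891), np.float64(-0.22338821603756825))
17.2833
```

Both stops were felt: fitted contact is at about −541.6 mm (ccw) and −571.0 mm (cw) of arc. That gives a half-width of about 14.7 mm, inside the 8–18 mm given. The middle is −556.3 mm from the fitted contacts and −556.4 mm from the equal-load points. Now I'll centre, release and verify.

```bash
python3 - <<'E'
from h import *
E_=[]
for n in('ccw','cw'):
    d=np.array(np.load(n+'.npz')['log']); d=d[np.abs(d[:,1])>1.2]; s=np.polyfit(d[:,1],d[:,0]*200,1); print(n,s); E_.append(s[1])
mid=np.mean(E_)/200; print(mid*200)
go(mid-.008,.04); go(mid,.015); arm.pause(.1)
a=meas(12); print('at',a[0]*200,a[1:],)
go(mid+(mid-a[0]),.015); a=meas(12); print('at',a[0]*200,a[1:])
arm.move_gripper(1.0); arm.pause(.1); print(meas(8), arm.read_opening())
p=arm.read_tool_pos(); arm.line_to([p[0],p[1],.24],velocity=.15); arm.pause(.2)
pose=(arm.read_tool_pos(),arm.read_eef_rot()); im=snapshot('wrist'); cv2.imwrite('pics/w3.png',im)
H,S,V=cv2.split(cv2.cvtColor(im,cv2.COLOR_BGR2HSV))
w2=cv2.imread('pics/w2.png')
red=((H<4)|(H>176))&(S>190)&(V>60); m,c,s=big(red); k=onz('wrist',[c],.096,pose)[0]; print(s,c,k,np.arctan2(*(k-AX)[::-1])*200,np.linalg.norm(k-AX))
k0=np.array([.50052355,-.12141542]);print('start by cam',np.arctan2(*(k0-AX)[::-1])*200, arm.read_time())
for n in("scene","side"): cv2.imwrite(f"pics/{n}3.png",snapshot(n))
a=cv2.imread('pics/side3.png')[170:300,230:430]; b=cv2.imread('pics/scene3.png')[170:300,190:390]
cv2.imwrite('pics/z3.png',np.vstack([cv2.resize(a,None,fx=2.3,fy=2.3,interpolation=2),cv2.resize(b,None,fx=2.3,fy=2.3,interpolation=2)]))
E
```

```text
ccw [   0.65736923 -541.70845696]
cw [   0.67719894 -571.03942023]
-556.3739385949514
at -556.8010303674772 (np.float64(-0.14327864498089177), np.float64(0.4919664555722237), array([-1.0749348 , -0.5541391 ,  0.74946934]))
at -556.1036479747804 (np.float64(0.0591678935198614), np.float64(0.13930759754479438), array([-1.24386005, -0.40666309,  0.51589537]))
(np.float64(-2.779752020635027), np.float64(0.052499305954673295), np.float64(0.024342520647834164), array([-0.04005045,  0.04080632, -0.10527896])) 0.9989997508041729
[ 296  240   43   41 1319] [317.16603487 260.28582259] [ 0.50183079 -0.12512018] -557.4448171000558 0.20063553795645417
start by cam -561.3612125490181 20.5667
```

View pics/w3.png

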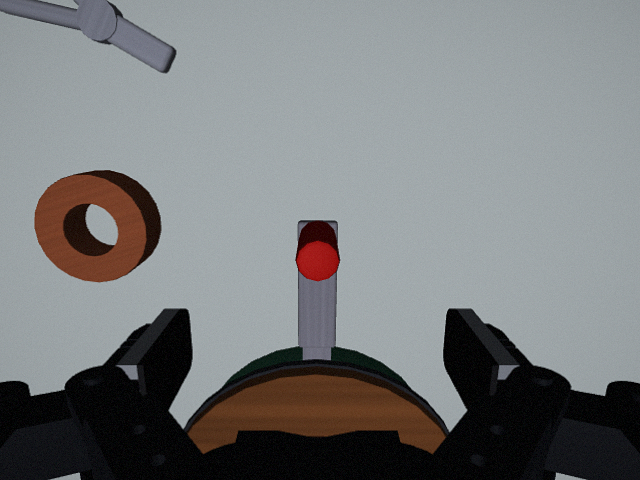

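View pics/z3.png

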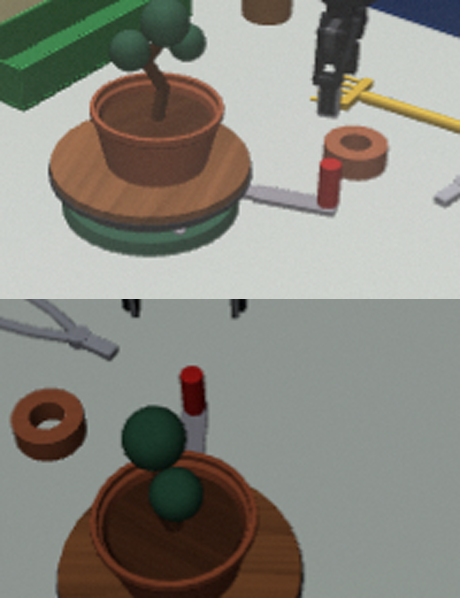

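Nothing else has moved. The camera puts the knob at −557.4 mm, while the hand read −556.1 mm at release. This could be camera bias (within 2 mm) or a shift on release. A fresh unloaded centring grip at the computed middle will separate the two.

```bash
python3 - <<'E'
from h import *
mid=-556.374/200
go(mid,.12); arm.pause(.1); a=meas(4)[0]; print('free at',a*200)
go(mid+(mid-a),.015); arm.pause(.1); print('free at',meas(4)[0]*200)
arm.move_gripper(0.0,effort=20); arm.pause(.1); a=meas(10); print('gripped',a[0]*200,a[1:])
im=snapshot('wrist'); cv2.imwrite('pics/w4a.png',im)
arm.move_gripper(1.0); arm.pause(.1); print('open',meas(6)[0]*200)
p=arm.read_tool_pos(); arm.line_to([p[0],p[1],.24],velocity=.15); arm.pause(.2)
pose=(arm.read_tool_pos(),arm.read_eef_rot()); im=snapshot('wrist'); cv2.imwrite('pics/w4.png',im)
H,S,V=cv2.split(cv2.cvtColor(im,cv2.COLOR_BGR2HSV))
red=((H<4)|(H>176))&(S>190)&(V>60); m,c,s=big(red); k=onz('wrist',[c],.096,pose)[0]; print(s,c,k,np.arctan2(*(k-AX)[::-1])*200,np.linalg.norm(k-AX))
print(arm.read_time())
E
```

```text
free at -556.1033129341095
free at -556.6012279584612
gripped -556.6169416515454 (np.float64(-0.21700393971763754), np.float64(0.0878494125692374), array([-0.1217017 , -0.2765986 ,  0.40117513]))
open -556.6529923232819
[ 295  240   44   41 1315] [316.47072243 260.37262357] [ 0.50176028 -0.12478021] -557.7871305452725 0.20058399593354764
24.9417
```

View pics/w4a.png

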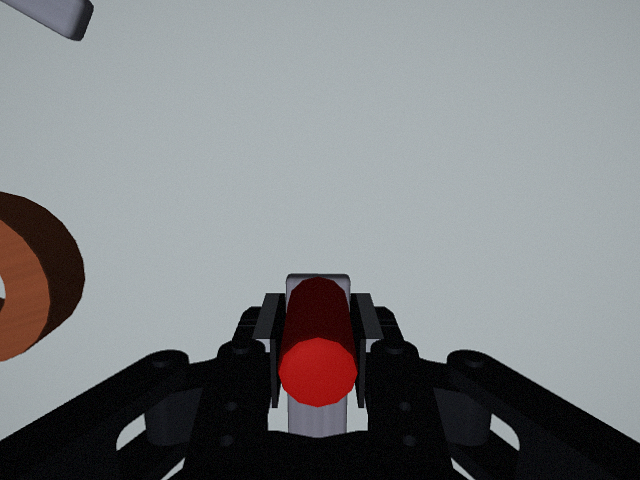

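The re-grip did not shift the knob (the camera moved −0.34 mm, the hand −0.5 mm), so the 1.2 mm difference is camera bias. The knob is within about 0.3 mm of the felt middle. One last check that nothing was disturbed, then I'll hand in.

```bash
python3 - <<'E'
from h import *
for n in("scene","side"):
    a=cv2.imread(f'pics/{n}1.png').astype(int); im=snapshot(n); cv2.imwrite(f'pics/{n}5.png',im)
    d=cv2.GaussianBlur(np.abs(a-im).max(2).astype(np.float32),(5,5),0)>18
    k,l,s,c=cv2.connectedComponentsWithStats(d.astype(np.uint8)); print(n,[list(map(int,x)) for x in s[1:] if x[4]>8])
print(arm.read_ft_force(),arm.read_opening(),arm.read_tool_pos(),arm.read_time())
E
```

```text
scene [[228, 0, 110, 199, 14618], [339, 0, 5, 8, 25], [356, 0, 12, 19, 148], [380, 0, 47, 79, 1455], [366, 5, 12, 35, 233], [363, 47, 7, 27, 110], [372, 54, 11, 8, 46], [267, 199, 7, 23, 105], [276, 199, 7, 38, 149]]
side [[268, 0, 367, 343, 37282], [371, 238, 7, 3, 12], [368, 241, 7, 4, 16], [337, 255, 39, 11, 155], [605, 266, 3, 7, 19]]
[0.13713446 0.45910961 0.88093676] 0.9978667272501055 [ 0.50197505 -0.1257951   0.2394918 ] 25.0417
```

Only the arm and the lever/knob differ between the before and after pictures. The pot, turntable and other items show no change.

```bash
python3 -c "
from station import ticket,arm
print(ticket.finish_job(),arm.read_time())"
```

```text
the job is handed in; nothing more can be done
the job is handed in; nothing more can be done
```

I checked the free play both ways, left the lever in the middle of it, let go and handed the job in at about 25 s of the 42 s allowed.

- **Leaning on the turntable:** I gripped the knob at 20 N and rocked it along its arc, counter-clockwise first. Each way I took it to about 5 N: 5.0–5.3 N counter-clockwise and 4.9–5.3 N clockwise. I held each for about 0.7 s. No reading went above about 5.3 N.
- **Free play felt:** The stops came out at ±14.7 mm of knob travel from the middle, which is inside the 8–18 mm you gave.
- **Where the lever was left:** By the hand's position, the knob is about 0.3 mm from that middle. The gripper is open and raised clear of it.

**Checks that disagreed:**
- **Camera position:** The wrist camera put the knob about 1.2 mm from the hand's reading. A second, unloaded centring grip gave almost the same offset, so I took it as camera calibration bias, which is within the stated 2 mm.
- **Stiffness:** Under load the hand yielded about 0.67 mm per N both ways, against the 0.33 stated for the knob. I put the extra down to give in the gripper; since it was nearly equal both ways, it does not shift the middle.

Before-and-after pictures from the scene and side cameras differ only at the arm and the lever. The pot, tree, turntable and the other items in view show no change.

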